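Roll the tube onto the weld line

TASK

Roll the short steel tube across the grey fixture plate onto the yellow line, where it will be tacked: push its top sideways with the fingertips so that it turns over as it goes, rather than sliding it, and never pick it up. Leave it lying still along the yellow line, its middle squarely over the line, and leave the other things on the bench where they are.

Things in the scene. Friction and masses are not known exactly. Their poses are not given: they have to be found in the camera images.
- tube: Closed-ended steel tube, diameter 40 mm, length 110 mm, 0.27 to 0.53 kg, lying loose on the plate between the two lines, 48 to 97 mm from the yellow one, roughly along them. Origin at its centre, on its axis (20 mm above the plate). x runs along the tube; z points to its orange paint stripe (on top at the start) and turns with it. Rolling friction stops it soon after a push; let go gently, it stays.
- line_yellow: The target: a painted yellow line on the plate, 220 mm long and 6 mm wide, too thin to feel. Origin at its middle, on the plate's top surface; x axis along the line, y axis across it (the way the tube must roll, towards +y or -y depending on which side the line lies), z up.
- line_white: A painted white line of the same size on the other side of the tube; not the target. Same frame convention.
- plate: Fixed grey steel fixture plate with a grid of dark holes (painted, flat), 320 mm (its x) by 360 mm (its y) by 12 mm thick, on the bench. Origin at the centre of its underside, so its top is 12 mm above the bench. The lines run along its x axis to within 0.04 rad.
- bush: Copper-coloured bush standing upright on the plate's near left corner, diameter 34 mm, 55 mm high, loose; leave it alone. Origin at the centre of its underside.
- angle: Offcut of angle iron on the plate's near right corner, 60 by 40 mm, 40 mm high, loose; leave it alone. Origin at the centre of its underside.
- magnet: Red L-shaped magnetic welding square lying flat on the plate's far right corner, about 75 by 80 mm, 16 mm high, loose; leave it alone. Origin on its underside.
- hammer: Hammer, 260 mm long, lying on the bench to the right of the plate, loose; leave it alone. Origin under its middle.
- brush: Brush, 240 mm long, lying on the bench to the left of the plate, loose; leave it alone. Origin under its middle.
- spray: Blue bottle with a red cap standing on the bench to the left of the plate, diameter 60 mm, 170 mm high, loose; leave it alone. Origin at the centre of its underside.
- tin: Steel tin of rods standing on the bench to the right of the plate, diameter 100 mm, 200 mm high with the rods, loose; leave it alone. Origin at the centre of its underside.
Things that resemble listed ones, but are neither listed nor needed, are in the scene too. Of the things shaped like the tube, the steel one is meant.

How it is judged:
By the outcome, as a careful person would: the job done as asked, in the order asked, and still so for the second after the job is handed in, with the robot touching nothing.
It also fails if it takes over 58 s, if anything falls off the work surface, if the arm or the gripper's body presses on something with over 40 N, if the wrist force passes 120 N, or if a joint passes its speed limit or range.

ROBOT

A 7-joint arm with a two-finger parallel gripper is mounted at the origin on the work surface. World frame = base frame: x ahead of the robot, y to its left, z up, the work surface at z = 0. Lengths are in mm, angles in rad, forces in N, time in s.
With the tool pointing down it reaches from about 425 to 950 mm from the base axis. Payload 16.7 kg.
Tool frame: the origin (TCP) lies between the finger pads; the fingertips stand env.tips_ahead ahead of it and the grasp point (between the pads) lies 3 mm ahead of it (env.tips_ahead is the distance from the TCP to the fingertips, in mm); z points along the fingers, y is the line along which they close (so a half turn about z gives the same grasp; the last joint's range is limited). The gripper opens to 94 mm and grips with 3 to 60 N. Pads are 16 mm wide; open, the fingers measure 119 mm over their backs; the gripper's body (75 mm by 177 mm) begins 78 mm behind the grasp point.
Start: joints at [1.077, 0.426, 0.074, 1.606, -0.034, 1.111, -0.067], TCP at [227.488, -635.472, 227.467] pointing down, gripper open.
Joint ranges: [-2.85, 2.85], [-0.5, 2.14], [-1.23, 1.37], [0.21, 2.46], [-1.02, 4.16], [0.16, 2.05], [-2.73, 2.73]. Speed limits (rad/s): [1.89, 1.89, 2.39, 2.39, 3.01, 3.01, 3.01].

INTERFACE

Orientations are given as a unit quaternion [x, y, z, w].
In Python, from rig import status, optics, job, env gives the robot as it stands.
- The arm moves only by the tool servo_tool, never from a script. Its argument "rows" is a list of rows, each a list of 7 numbers: the turn, a rotation vector about the tool's x, y, z in rad, then the shift along the tool's x, y, z in cm, then the closure in counts, from 0 (fully open) to 255 (shut). In form: [[ax, ay, az, x, y, z, jaw], ...]. A call has 1 to 12 rows; each row is the pose to reach, as a shift and turn from the pose commanded when the call began, along the tool's axes at that moment; what a row does not reach only later rows make up. A row lasts 1/10 s, in which the tool goes at most 50 mm and 8.59 degrees, less where a joint would pass 70% of its speed; a pose out of reach is approached as far as the arm can. A call with a gripper value outside its range is refused whole. The fingers move at their own pace and stop on an object; the grip force is fixed at half the most. Time passes only in rows, so rows that repeat a pose let the fingers close. It gives the time, the measured TCP pose, the force, the opening and the grip force at its end, in the units of the state.
- status.read_state(): the state, without advancing time (a new reading comes with each control period).
- optics.get_image(name): name is "scene" or "top"; returns a dict with "img" (400x640x3 uint8, red, green, blue), "depth" (400x640 float32, mm along the optical axis (not along the pixel's ray), 0 where there is no reading), "camera_matrix" (3x3 intrinsics, pixels), "k1" (the pictures are not rectified: a ray, as slopes to the right and down, at radius r is drawn at 1 + k1 r^2 times it, then the intrinsics apply), "extrinsics" (4x4, takes a point from world to camera coordinates). Camera axes: x right, y down, z forward; pixel columns grow to the right and rows downward; lengths in mm; the calibration is good to about 2 mm. A picture is of the moment at which its call begins.
- job.close_job(): hands the job in; it is judged then, once.
The state is a dict: "time": time; "q": joint angles; "qd": joint speeds; "joint_efforts": joint torques, N m; "tcp_pos": TCP position; "tool_rot": TCP orientation; "ft_force": force on the tool from outside, world axes, zero at the start; "moment": the same for the moment, N m; "opening": finger opening in mm; "finger_force": force on a finger pad.
Only numpy, scipy, OpenCV 4.12 (cv2) and the standard library are available. Lean on these libraries where they do the work, as an engineer would, in place of code of your own. Each camera call takes 0.05 s, during which the arm holds its last target. There are 200 camera calls.

## Working session

There is one attempt and no reset: what is moved stays moved. The work goes in short steps, Python scripts to look and compute and a tool call to move; the robot and the scene stay as the last step left them, time stands still between calls to the robot, and variables do not carry over. Pictures are saved under pics/ and viewed, at most 10 in all, crops included, and the job is handed in when it is done.

Besides the shell and the picture viewer there is one more tool, called after "Call:" as name([rows], argument=value, ...), one row to a line, values as JSON. servo_tool: Moves the arm, as the interface text tells. Its arguments: {"type":"object","properties":{"rows":{"type":"array","items":{"type":"array","items":{"type":"number"}}}},"required":["rows"]}

```bash
mkdir -p pics
cat > h.py <<'E'
import numpy as np, cv2
from rig import status, optics, job, env
def snap(n,f):
    d=optics.get_image(n); cv2.imwrite('pics/'+f,d['img'][:,:,::-1]); np.savez('last_'+n+'.npz',**d); return d
def load(n): return dict(np.load('last_'+n+'.npz'))
def ray(d,u,v):
    K=d['camera_matrix']; k=float(d['k1'])
    x=(u-K[0,2])/K[0,0]; y=(v-K[1,2])/K[1,1]
    r=R=np.hypot(x,y)
    for _ in range(30): r=R/(1+k*r*r)
    s=r/R if R>0 else 1
    return np.array([x*s,y*s,1])
def atz(d,u,v,z):
    E=d['extrinsics']; R=E[:3,:3]; c=-R.T@E[:3,3]; w=R.T@ray(d,u,v)
    return c+w*(z-c[2])/w[2]
def atd(d,u,v):
    E=d['extrinsics']; p=ray(d,u,v)*d['depth'][int(v),int(u)]
    return E[:3,:3].T@(p-E[:3,3])
E
python3 -c "
from h import *
for n in ('scene','top'): d=snap(n,n+'0.png')
s=status.read_state(); print(s); print(env.tips_ahead)
for n in ('scene','top'):
  d=load(n); E=d['extrinsics']; print(-E[:3,:3].T@E[:3,3],E[:3,:3].round(2).tolist(),d['camera_matrix'],d['k1'])
"
```

```text
{'time': 0.1, 'q': array([ 1.07751426,  0.42666796,  0.07385457,  1.60654457, -0.03407337,
        1.11081048, -0.06712658]), 'qd': array([-6.77713233e-04, -2.12605974e-03,  7.63037842e-05, -1.48498342e-03,
        3.36035834e-04,  7.27491264e-04, -8.42730871e-05]), 'joint_efforts': array([ 7.31173146e-03, -9.37460589e+01,  3.67600031e+00, -4.55042517e+01,
       -4.87792294e-02,  1.68276782e-02,  2.23928600e-05]), 'tcp_pos': array([ 227.34796468, -635.16047631,  226.84599516]), 'tool_rot': array([ 9.85266999e-01,  1.71022215e-01, -1.52255266e-04, -5.65554380e-04]), 'ft_force': array([ 0.28200711, -0.21131619, -0.00118331]), 'moment': array([ 0.03137724, -0.03319841,  0.01827948]), 'finger_force': 0.0, 'opening': 93.87014721901322}
22.0
[1272.5978356    10.69142605 1154.74527931] [[-0.02, 1.0, -0.01], [0.85, 0.01, -0.53], [-0.53, -0.02, -0.85]] [[394.55194026   0.         314.71960882]
 [  0.         394.55194026 203.01638077]
 [  0.           0.           1.        ]] -0.023714424802558254
[ 403.17349903  -19.41537252 1195.72495884] [[-0.02, -1.0, -0.01], [-0.98, 0.02, -0.18], [0.18, 0.01, -0.98]] [[430.32766221   0.         320.18204578]
 [  0.         430.32766221 196.71988751]
 [  0.           0.           1.        ]] -0.07254828470170689
```

View pics/scene0.png

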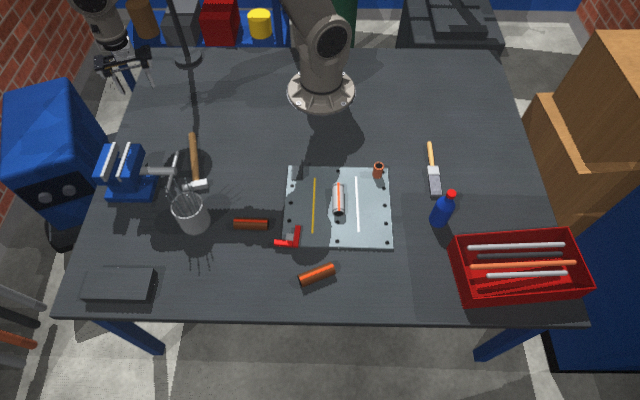

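View pics/top0.png

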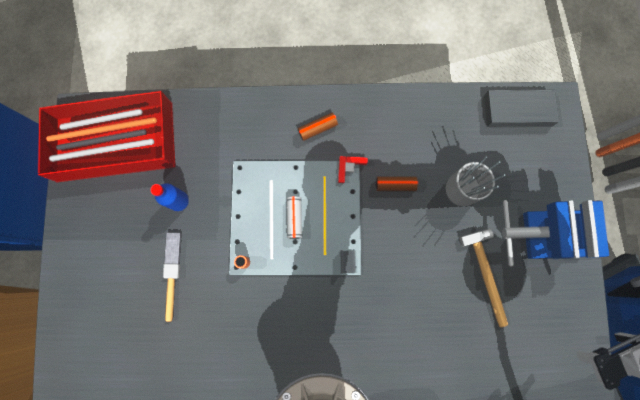

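Candidates in the top view are the steel tube on the plate at (294,217) and two orange or copper cylinders on the bench at (318,125) and (397,184). Only the first is steel, striped and between the lines. White line is at column 271, yellow at 325. I'll confirm this in an enlarged crop.

```bash
python3 -c "
from h import *
d=load('top'); c=d['img'][155:280,225:370,::-1]; cv2.imwrite('pics/crop1.png',cv2.resize(c,None,fx=4.8,fy=4.8,interpolation=cv2.INTER_CUBIC))
for u,v in ((294,217),(240,230),(345,230)): print(atd(d,u,v).round(1))
"
```

```text
[558.1  64.1  50.8]
[529.4 216.6  15. ]
[524.6 -73.6  10.9]
```

View pics/crop1.png

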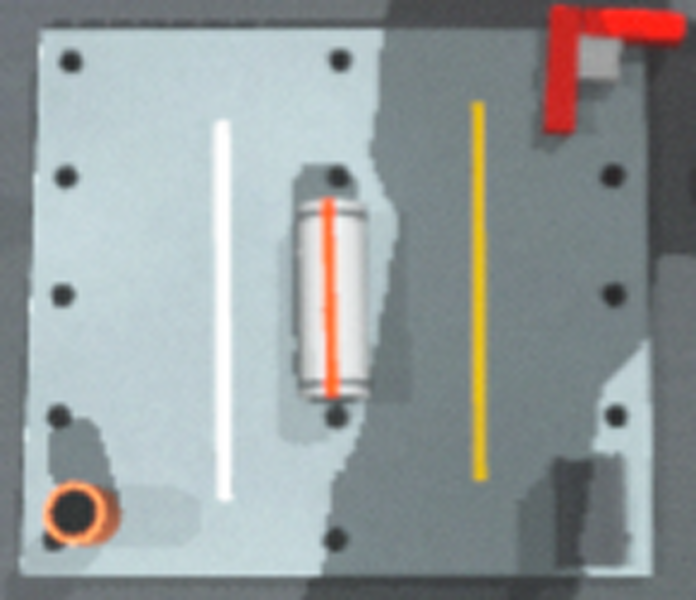

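The crop shows the steel tube with its orange stripe from (328,198) to (332,397). The yellow line runs from (479,102) to (480,480) and the white line is at column 222, so this is the tube meant.

```bash
python3 -c "
from h import *
d=load('top')
def P(x,y,z): return atz(d,225+(x+.5)/4.8-.5,155+(y+.5)/4.8-.5,z)
def rep(n,a,b): print(n,a.round(1),b.round(1),'mid',((a+b)/2).round(1),'len',np.linalg.norm(a-b).round(1),'yaw',np.arctan2((a-b)[1],(a-b)[0]).round(4))
rep('stripe',P(328,198,52),P(332,397,52))
rep('tubeL',P(300,205,32),P(300,390,32)); rep('tubeR',P(364,205,32),P(369,390,32))
rep('yel',P(479,102,12),P(480,480,12))
rep('wh',P(222,119,12),P(225,500,12))
rep('plate',P(40,28,12),P(22,575,12));rep('plateR',P(648,28,12),P(652,575,12))
# depth-based tube
import itertools
pts=np.array([atd(d,u,v) for u in range(282,308) for v in range(192,242)])
t=pts[pts[:,2]>40]; print(len(t),t.mean(0),np.percentile(t,[2,98],axis=0))
A=np.c_[t[:,0]-558,t[:,1]]; 
from scipy.optimize import least_squares
t=pts[(pts[:,2]>25)&(abs(pts[:,0]-558)<45)]
f=lambda p: np.hypot(t[:,1]-p[0]-p[1]*(t[:,0]-558),t[:,2]-p[2])-20
print(least_squares(f,[66,0,32],loss='soft_l1').x)
s=status.read_state(); from scipy.spatial.transform import Rotation as R
print(R.from_quat(s['tool_rot']).as_matrix().round(4))
"
```

```text
stripe [615.7  66.5  52. ] [503.4  65.   52. ] mid [559.5  65.8  52. ] len 112.2 yaw 0.0133
tubeL [615.6  84.1  32. ] [509.5  84.5  32. ] mid [562.5  84.3  32. ] len 106.1 yaw -0.0042
tubeR [614.9  47.4  32. ] [508.8  45.6  32. ] mid [561.8  46.5  32. ] len 106.1 yaw 0.0171
yel [678.7 -19.7  12. ] [458.1 -16.   12. ] mid [568.4 -17.9  12. ] len 220.6 yaw -0.0166
wh [671.6 131.7  12. ] [449.3 129.5  12. ] mid [560.4 130.6  12. ] len 222.4 yaw 0.01
plate [729.5 240.8  12. ] [408.5 245.4  12. ] mid [569.  243.1  12. ] len 321.0 yaw -0.0145
plateR [ 721.6 -120.5   12. ] [ 402.8 -112.2   12. ] mid [ 562.2 -116.3   12. ] len 318.8 yaw -0.0262
542 [557.26774367  63.69525899  57.17033826] [[504.77250361  46.23691772  40.8156378 ]
 [612.1040034   81.12150798  55.4832022 ]]
[6.51709837e+01 9.47420176e-03 3.19902464e+01]
[[ 9.415e-01  3.370e-01 -5.000e-04]
 [ 3.370e-01 -9.415e-01  1.100e-03]
 [-1.000e-04 -1.200e-03 -1.000e+00]]
```

Call:
servo_tool([
  [0,0,-0.14,5,-5.2,0,92],
  [0,0,-0.28,10,-10.4,0,92],
  [0,0,-0.42,14,-14.6,0,92],
  [0,0,-0.56,18,-18.8,0,92],
  [0,0,-0.7,22,-23,0,92],
  [0,0,-0.84,26,-27.2,0,92],
  [0,0,-0.98,30,-31.3,0,92],
  [0,0,-1.1,34,-35.5,0,92],
  [0,0,-1.21,38,-39.7,0,92],
  [0,0,-1.21,42,-43.9,0,92],
  [0,0,-1.21,46,-48,0,92],
  [0,0,-1.21,49,-51.2,0,92],
])

```text
time: 1.3
tcp_pos: [472.4, -85.7, 227.6]
tool_rot: [0.713, 0.701, 0.0, 0.0]
ft_force: [1.4, -1.3, 0.2]
opening: 60.1
finger_force: 0.0
```

```bash
cat > st.py <<'E'
from h import *
from scipy.spatial.transform import Rotation as R
import sys
s=status.read_state(); M=R.from_quat(s['tool_rot']).as_matrix()
print(s['time'],s['tcp_pos'].round(1),'ft',s['ft_force'].round(2),'open',s['opening'],'yaw_y',np.arctan2(M[1,1],M[0,1]).round(4)); print(M.round(3).tolist())
if len(sys.argv)>3: print('tool cm',(M.T@(np.array(sys.argv[1:4],float)-s['tcp_pos'])/10).round(2))
E
python3 st.py 561 112 110
```

```text
1.3 [472.4 -85.7 227.6] ft [ 1.41 -1.29  0.2 ] open 60.0532044438373 yaw_y -0.0174
[[0.017, 1.0, 0.0], [1.0, -0.017, -0.0], [-0.0, 0.0, -1.0]]
tool cm [19.93  8.51 11.76]
```

Call:
servo_tool([
  [0,0,0,4,2,0,92],
  [0,0,0,8,4,0,92],
  [0,0,0,12,6,0,92],
  [0,0,0,16,8,0,92],
  [0,0,0,20,8.5,2,92],
  [0,0,0,20,8.5,4,92],
  [0,0,0,20,8.5,4,92],
  [0,0,0,20,8.5,4,92],
])

```text
time: 2.1
tcp_pos: [560.3, 110.2, 187.5]
tool_rot: [0.713, 0.701, -0.0, -0.0]
ft_force: [-0.3, 0.8, 1.1]
opening: 60.0
finger_force: 0.0
```

```bash
python3 st.py 561 108 62; python3 -c "
from h import *
d=snap('scene','s1.png'); c=d['img'][150:260,265:415,::-1]; cv2.imwrite('pics/s1c.png',cv2.resize(c,None,fx=5,fy=5,interpolation=cv2.INTER_CUBIC))"
```

```text
2.1 [560.3 110.2 187.5] ft [-0.25  0.82  1.14] open 59.96591753580541 yaw_y -0.0176
[[0.018, 1.0, -0.001], [1.0, -0.018, -0.0], [-0.0, -0.001, -1.0]]
tool cm [-0.22  0.09 12.55]
```

View pics/s1c.png

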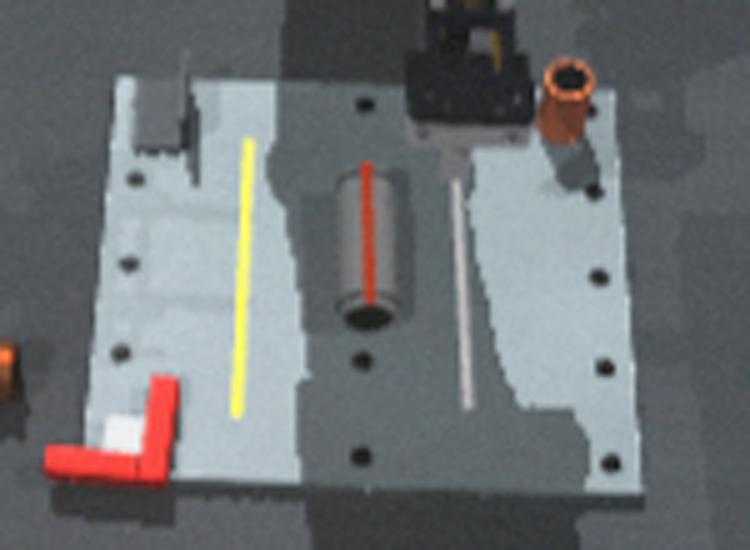

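The scene crop shows the gripper hanging behind the tube (tube at (367,245), white line at (462,290), yellow at (243,280)), clear of the bush. Next I lower it.

Call:
servo_tool([
  [0,0,0,0,0,3,92],
  [0,0,0,0,0,6,92],
  [0,0,0,0,0,9,92],
  [0,0,0,0,0,11.5,92],
  [0,0,0,0,0,12.5,92],
  [0,0,0,0,0,12.5,92],
  [0,0,0,0,0,12.5,92],
])

```text
time: 2.85
tcp_pos: [561.3, 110.8, 63.9]
tool_rot: [0.713, 0.701, 0.001, 0.0]
ft_force: [0.6, 0.4, 0.1]
opening: 60.1
finger_force: 0.0
```

Call:
servo_tool([
  [0,0,0,-0.3,0,0,92],
  [0,0,0,-0.6,0,0,92],
  [0,0,0,-0.9,0,0,92],
  [0,0,0,-1.1,0,0,92],
  [0,0,0,-1.3,0,0,92],
  [0,0,0,-1.5,0,0,92],
  [0,0,0,-1.7,0,0,92],
  [0,0,0,-1.9,0,0,92],
  [0,0,0,-2.1,0,0,92],
  [0,0,0,-2.3,0,0,92],
  [0,0,0,-2.5,0,0,92],
  [0,0,0,-2.7,0,0,92],
])

```text
time: 4.05
tcp_pos: [560.6, 86.1, 63.7]
tool_rot: [0.713, 0.702, 0.002, -0.0]
ft_force: [-6.6, 10.6, 20.9]
opening: 60.5
finger_force: 10.1
```

```bash
python3 st.py; python3 -c "
from h import *
d=snap('scene','s2.png'); c=d['img'][150:260,265:415,::-1]; cv2.imwrite('pics/s2c.png',cv2.resize(c,None,fx=5,fy=5,interpolation=cv2.INTER_CUBIC))"
```

```text
4.05 [560.6  86.1  63.7] ft [-6.63 10.65 20.88] open 60.49504961909413 yaw_y -0.0154
[[0.015, 1.0, 0.002], [1.0, -0.015, 0.002], [0.002, 0.002, -1.0]]
```

View pics/s2c.png

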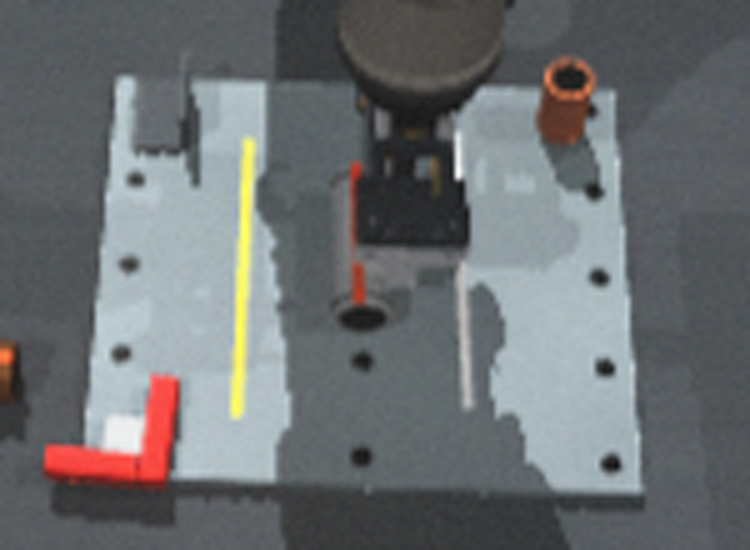

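Pushed on the upper back, the tube turns but the tips stick to it (10 N back, 21 N up). I'll let the tips follow the rolling surface instead: forward and up over the top, then forward across it.

Call:
servo_tool([
  [0,0,0,-0.2,0,-0.15,92],
  [0,0,0,-0.5,0,-0.32,92],
  [0,0,0,-0.8,0,-0.45,92],
  [0,0,0,-1.1,0,-0.57,92],
  [0,0,0,-1.4,0,-0.68,92],
  [0,0,0,-1.7,0,-0.77,92],
  [0,0,0,-2.0,0,-0.85,92],
  [0,0,0,-2.3,0,-0.91,92],
  [0,0,0,-2.6,0,-0.96,92],
])

```text
time: 5.0
tcp_pos: [560.6, 58.2, 72.9]
tool_rot: [0.713, 0.701, 0.001, 0.001]
ft_force: [0.9, 2.1, 6.8]
opening: 60.1
finger_force: 3.7
```

```bash
python3 st.py; python3 -c "
from h import *
d=snap('scene','s3.png'); c=d['img'][150:260,265:415,::-1]; cv2.imwrite('pics/s3c.png',cv2.resize(c,None,fx=5,fy=5,interpolation=cv2.INTER_CUBIC))"
```

```text
5.0 [560.6  58.2  72.9] ft [0.9  2.12 6.83] open 60.06303760448926 yaw_y -0.0168
[[0.017, 1.0, 0.002], [1.0, -0.017, 0.001], [0.001, 0.002, -1.0]]
```

View pics/s3c.png

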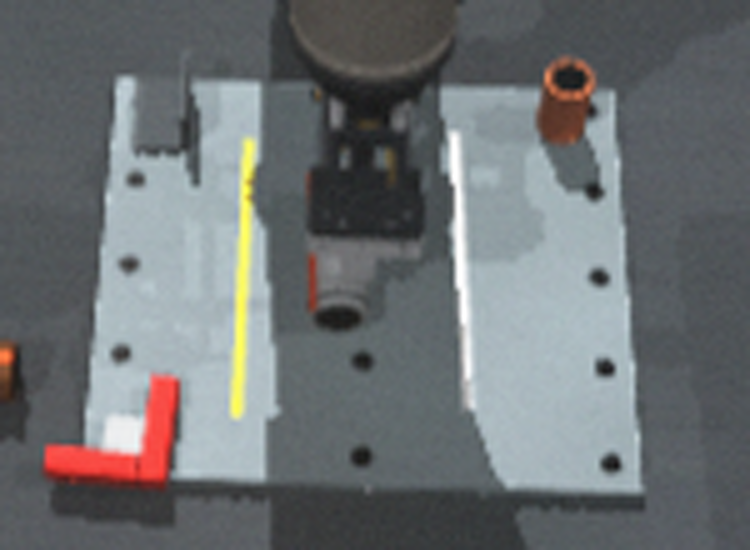

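The scene crop shows the tube turning with the fingers: its end face has gone from column 367 to 337 and the stripe is now on its left side. Forces are low, so I'll continue over the top.

Call:
servo_tool([
  [0,0,0,-0.3,0,-0.04,92],
  [0,0,0,-0.6,0,-0.07,92],
  [0,0,0,-0.9,0,-0.08,92],
  [0,0,0,-1.2,0,-0.08,92],
  [0,0,0,-1.5,0,-0.08,92],
  [0,0,0,-1.8,0,-0.08,92],
  [0,0,0,-2.1,0,-0.08,92],
  [0,0,0,-2.4,0,-0.08,92],
  [0,0,0,-2.7,0,-0.08,92],
  [0,0,0,-2.9,0,-0.08,92],
  [0,0,0,-3.0,0,-0.08,92],
  [0,0,0,-3.05,0,-0.08,92],
])

```text
time: 6.25
tcp_pos: [560.8, 27.5, 74.0]
tool_rot: [0.713, 0.701, 0.001, 0.001]
ft_force: [3.4, -0.1, 10.1]
opening: 60.1
finger_force: 4.9
```

Call:
servo_tool([
  [0,0,0,0,0,0,92],
  [0,0,0,0,0,-0.3,92],
  [0,0,0,0,0,-1.5,92],
  [0,0,0,1,0,-3.0,92],
  [0,0,0,4,0,-4.5,92],
  [0,0,0,8,0,-4.5,92],
  [0,0,0,12,0,-4.5,92],
  [0,0,0,14,0,-4.5,92],
  [0,0,0,14,0,-4.5,92],
])

```text
time: 7.15
tcp_pos: [560.9, 172.1, 119.4]
tool_rot: [0.711, 0.703, 0.001, -0.0]
ft_force: [0.2, -1.0, 0.3]
opening: 59.8
finger_force: 0.0
```

```bash
python3 st.py; python3 -c "
from h import *
d=snap('scene','s4.png'); t=snap('top','t4.png')
a=cv2.resize(d['img'][150:260,265:415,::-1],(700,513),interpolation=cv2.INTER_CUBIC)
cv2.imwrite('pics/s4c.png',a)
for q in (d,t):
  pts=np.array([atd(q,u,v) for u in range(250,400) for v in range(150,280) if q['depth'][v,u]>0])
  k=(pts[:,2]>22)&(pts[:,2]<60)&(abs(pts[:,0]-560)<45)&(pts[:,1]<85)&(pts[:,1]>-60)
  p=pts[k]; print(len(p), p.mean(0) if len(p) else '')
  from scipy.optimize import least_squares
  f=lambda P: np.hypot(p[:,1]-P[0]-P[1]*(p[:,0]-560),p[:,2]-P[2])-20
  print(least_squares(f,[30,0,32],loss='soft_l1').x)
"
```

```text
7.15 [560.9 172.1 119.4] ft [ 0.25 -1.03  0.27] open 59.84043691931966 yaw_y -0.0121
[[0.012, 1.0, 0.001], [1.0, -0.012, 0.002], [0.002, 0.001, -1.0]]
281 [561.24883766  26.54977653  46.24025702]
[2.78718125e+01 9.94207842e-03 3.16765935e+01]
497 [559.93452207  28.31641839  46.94223314]
[2.93024960e+01 1.85470837e-02 3.16624897e+01]
```

View pics/s4c.png

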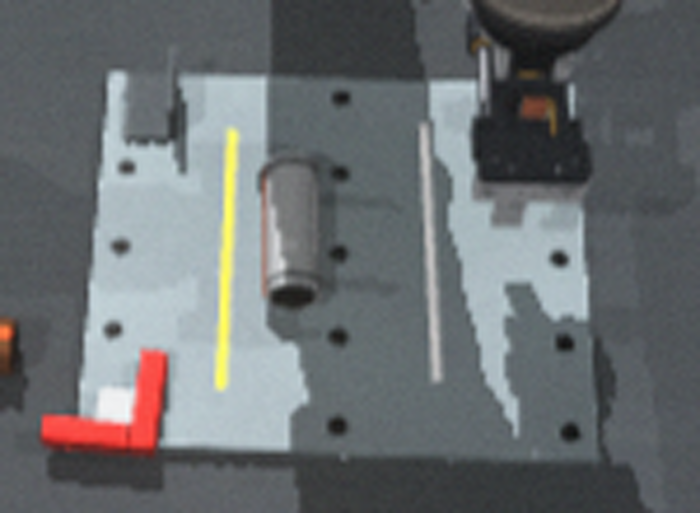

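The tube now has its axis at about y = 28.5 (top-of-crop column 292). It is 46 mm short of the yellow line (column 227) and skewed about 0.03 rad to it. In the second stroke I'll meet the tube at its own heading and turn the tool a little as it rolls.

Call:
servo_tool([
  [0,0,-0.025,-3,0,0,92],
  [0,0,-0.025,-7,0,0,92],
  [0,0,-0.025,-10,0,0,92],
  [0,0,-0.025,-11,0,2,92],
  [0,0,-0.025,-11,0,4,92],
  [0,0,-0.025,-11,0,5,92],
  [0,0,-0.025,-11,0,5.2,92],
  [0,0,-0.025,-11,0,5.2,92],
])

```text
time: 8.05
tcp_pos: [559.6, 57.6, 66.2]
tool_rot: [0.704, 0.71, 0.0, -0.0]
ft_force: [-0.2, 0.1, 0.4]
opening: 59.9
finger_force: 0.0
```

```bash
python3 st.py 560.5 50 67.5
```

```text
8.05 [559.6  57.6  66.2] ft [-0.21  0.1   0.37] open 59.926515733216505 yaw_y 0.0081
[[-0.008, 1.0, -0.0], [1.0, 0.008, 0.0], [0.0, -0.0, -1.0]]
tool cm [-0.76  0.08 -0.13]
```

Call:
servo_tool([
  [0,0,0,-0.4,0,-0.08,92],
  [0,0,0,-0.8,0,-0.12,92],
  [0,0,0,-1.1,0,-0.24,92],
  [0,0,0.003,-1.4,0,-0.35,92],
  [0,0,0.006,-1.7,0,-0.43,92],
  [0,0,0.009,-2.0,0,-0.5,92],
  [0,0,0.012,-2.3,0,-0.56,92],
  [0,0,0.015,-2.6,0,-0.61,92],
  [0,0,0.018,-2.9,0,-0.65,92],
  [0,0,0.021,-3.2,0,-0.67,92],
  [0,0,0.024,-3.5,0,-0.68,92],
  [0,0,0.027,-3.8,0,-0.69,92],
])

```text
time: 9.25
tcp_pos: [560.5, 19.4, 73.6]
tool_rot: [0.714, 0.7, 0.001, 0.0]
ft_force: [-1.6, 0.7, 13.2]
opening: 60.1
finger_force: 6.7
```

Call:
servo_tool([
  [0,0,0.003,-0.3,0,0,92],
  [0,0,0.005,-0.6,0,0,92],
  [0,0,0.007,-0.9,0,0,92],
  [0,0,0.008,-1.2,0,0,92],
  [0,0,0.008,-1.5,0,0,92],
  [0,0,0.008,-1.7,0,0,92],
  [0,0,0.008,-1.8,0,0,92],
  [0,0,0.008,-1.85,0,0,92],
  [0,0,0.008,-1.85,0,0,92],
  [0,0,0.008,-1.85,0,-0.3,92],
  [0,0,0.008,-1.85,0,-1.5,92],
  [0,0,0.008,-1,0,-4,92],
])

```text
time: 10.45
tcp_pos: [558.3, 8.2, 112.2]
tool_rot: [0.717, 0.697, -0.001, -0.001]
ft_force: [0.7, -0.1, -0.2]
opening: 60.5
finger_force: 0.0
```

Call:
servo_tool([
  [0,0,0,4,0,0,92],
  [0,0,0,8,0,0,92],
  [0,0,0,12,0,0,92],
  [0,0,0,14,0,0,92],
  [0,0,0,14,0,0,92],
])

```text
time: 10.95
tcp_pos: [562.9, 153.0, 113.5]
tool_rot: [0.715, 0.699, 0.001, -0.001]
ft_force: [-0.5, 0.3, 0.0]
opening: 60.1
finger_force: 0.0
```

```bash
cat > m.py <<'E'
from h import *
import sys
from scipy.optimize import least_squares
n=sys.argv[1]
d=snap('scene',n+'s.png'); t=snap('top',n+'t.png')
cv2.imwrite('pics/'+n+'sc.png',cv2.resize(d['img'][150:260,265:415,::-1],(700,513),interpolation=cv2.INTER_CUBIC))
cv2.imwrite('pics/'+n+'tc.png',cv2.resize(t['img'][165:265,265:370,::-1],None,fx=5.8,fy=5.8,interpolation=cv2.INTER_CUBIC))
for q in (d,t):
  pts=np.array([atd(q,u,v) for u in range(250,400) for v in range(150,280) if q['depth'][v,u]>0])
  p=pts[(pts[:,2]>22)&(pts[:,2]<60)&(abs(pts[:,0]-560)<45)&(pts[:,1]<60)&(pts[:,1]>-60)]
  f=lambda P: np.hypot(p[:,1]-P[0]-P[1]*(p[:,0]-560),p[:,2]-P[2])-20
  print(len(p),least_squares(f,[0,0,32],loss='soft_l1').x.round(4))
  # yellow line pixels at plate height
  h=cv2.cvtColor(q['img'],cv2.COLOR_RGB2HSV); m=(h[...,0]>18)&(h[...,0]<35)&(h[...,1]>120)
  v,u=np.nonzero(m); k=(u>230)&(u<360)&(v>150)&(v<280)
  L=np.array([atz(q,a,b,12) for a,b in zip(u[k],v[k])]); L=L[abs(L[:,1]+18)<15]
  if len(L): c=np.polyfit(L[:,0]-560,L[:,1],1); print('yellow y',c[1].round(2),'yaw',c[0].round(4),len(L),L[:,0].min(),L[:,0].max())
E
python3 st.py; python3 m.py m5
```

```text
10.95 [562.9 153.  113.5] ft [-0.49  0.32  0.04] open 60.10865811360293 yaw_y -0.0227
[[0.023, 1.0, 0.0], [1.0, -0.023, 0.001], [0.001, 0.0, -1.0]]
268 [-4.64000e-02  9.30000e-03  3.12006e+01]
yellow y -18.8 yaw -0.013 38 461.11765086760226 676.6081200127387
480 [1.23350e+00 4.60000e-03 3.16343e+01]
yellow y -17.99 yaw -0.0185 114 459.72708528891934 678.2893700946503
```

View pics/m5tc.png

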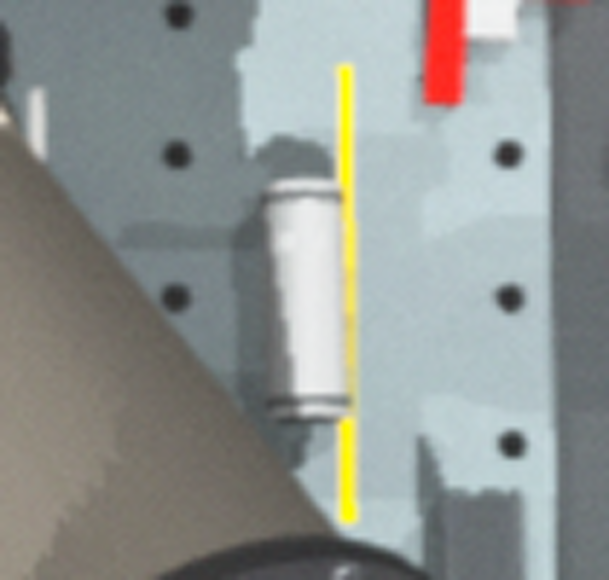

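The top crop shows the tube (axis near column 307) just beside the yellow line (column 347). By depth, 19 mm remains with a skew of about 0.02 rad. For the last stroke I'll set the fingers wider, for more turning leverage.

Call:
servo_tool([
  [0,0,-0.038,-4,0,0,49],
  [0,0,-0.038,-8,0,0,49],
  [0,0,-0.038,-11,0,0,49],
  [0,0,-0.038,-12.3,0,1.5,49],
  [0,0,-0.038,-12.3,0,3,49],
  [0,0,-0.038,-12.3,0,4.2,49],
  [0,0,-0.038,-12.3,0,4.3,49],
  [0,0,-0.038,-12.3,0,4.3,49],
])

```text
time: 11.85
tcp_pos: [559.8, 28.0, 69.3]
tool_rot: [0.703, 0.712, -0.0, -0.001]
ft_force: [0.4, 0.2, 0.5]
opening: 76.4
finger_force: 0.0
```

```bash
python3 st.py 560 18.6 71
```

```text
11.85 [559.8  28.   69.3] ft [0.44 0.15 0.49] open 76.37639064556134 yaw_y 0.013
[[-0.013, 1.0, -0.001], [1.0, 0.013, 0.001], [0.001, -0.001, -1.0]]
tool cm [-0.94  0.01 -0.17]
```

Call:
servo_tool([
  [0,0,0,-0.5,0,-0.1,49],
  [0,0,0,-1.0,0,-0.14,49],
  [0,0,0.004,-1.25,0,-0.2,49],
  [0,0,0.008,-1.5,0,-0.25,49],
  [0,0,0.012,-1.75,0,-0.29,49],
  [0,0,0.016,-2.0,0,-0.33,49],
  [0,0,0.02,-2.25,0,-0.36,49],
  [0,0,0.024,-2.5,0,-0.38,49],
  [0,0,0.028,-2.75,0,-0.39,49],
  [0,0,0.032,-3.0,0,-0.39,49],
  [0,0,0.036,-3.25,0,-0.39,49],
  [0,0,0.039,-3.5,0,-0.39,49],
])

```text
time: 13.05
tcp_pos: [560.9, -8.7, 74.0]
tool_rot: [0.717, 0.697, 0.0, 0.0]
ft_force: [0.5, 0.4, 8.4]
opening: 75.9
finger_force: 4.2
```

Call:
servo_tool([
  [0,0,0.003,-0.25,0,0,49],
  [0,0,0.006,-0.5,0,0,49],
  [0,0,0.006,-0.7,0,0,49],
  [0,0,0.006,-0.85,0,0,49],
  [0,0,0.006,-0.95,0,0,49],
  [0,0,0.006,-1.0,0,0,49],
  [0,0,0.006,-1.0,0,0,49],
  [0,0,0.006,-1.0,0,0,49],
  [0,0,0.006,-1.0,0,-0.2,49],
  [0,0,0.006,-1.0,0,-0.8,49],
  [0,0,0.006,-1.0,0,-2.5,49],
  [0,0,0.006,0,0,-4.5,49],
])

```text
time: 14.25
tcp_pos: [559.6, -9.7, 118.7]
tool_rot: [0.72, 0.694, -0.001, -0.001]
ft_force: [-0.1, -0.3, 0.1]
opening: 76.5
finger_force: 0.0
```

Call:
servo_tool([
  [0,0,0,4,0,0,49],
  [0,0,0,8,0,0,49],
  [0,0,0,12,0,0,49],
  [0,0,0,16,0,0,49],
  [0,0,0,16,0,0,49],
])

```text
time: 14.75
tcp_pos: [565.0, 157.4, 119.2]
tool_rot: [0.717, 0.697, 0.001, -0.001]
ft_force: [-0.2, -0.6, -0.1]
opening: 76.1
finger_force: 0.0
```

```bash
python3 st.py; python3 m.py m6
```

```text
14.75 [565.  157.4 119.2] ft [-0.23 -0.62 -0.1 ] open 76.07266290232833 yaw_y -0.0275
[[0.028, 1.0, -0.0], [1.0, -0.028, 0.003], [0.003, -0.0, -1.0]]
262 [-2.00994e+01  1.12000e-02  3.13166e+01]
yellow y -18.7 yaw -0.0133 32 461.11765086760226 676.6081200127387
482 [-1.87556e+01  5.00000e-03  3.19866e+01]
yellow y -17.59 yaw -0.0184 74 459.72708528891934 678.2893700946503
```

View pics/m6tc.png

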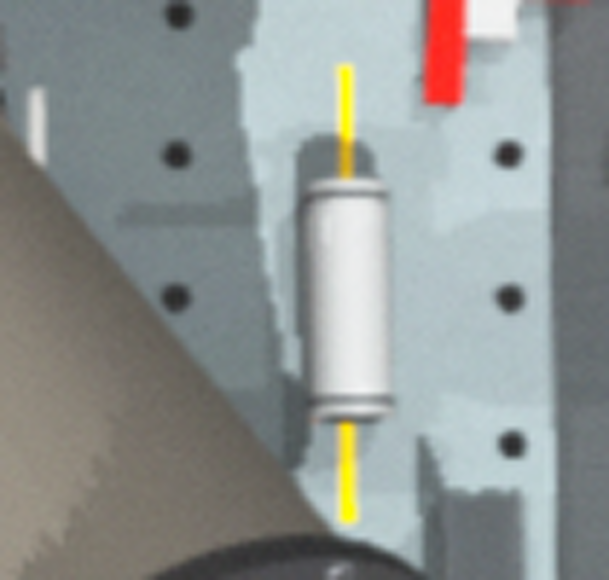

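The top crop shows the tube over the yellow line: its axis is near column 349 and the line at 347, with the line emerging from both ends. Both cameras put it about 1.3 mm past the line's centre with a skew of about 0.02 rad, well within the tube's width. The gripper is clear, so I'm handing in.

```bash
python3 -c "
from h import *
print(job.close_job())"
```

```text
the job is handed in; nothing more can be done
None
```

The steel tube was rolled onto the yellow line and left there, never picked up; by camera its middle is about 1.3 mm past the line's centre and it is skewed about 0.02 rad, nothing else was touched, and the job is handed in at about 15 s with no verdict returned.

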